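Stand a handheld tester in its charging shoe under the ageing-rack shelf

TASK

Take the handheld tester that leans in the sloped stand and stand it upright in the channel of the ageing station, under the overhanging shelf, fully down in the pocket of the charging shoe. The shoe is clamped at an unknown place along the channel, so feel for it gently (never over 35 N on the station), and leave the tester standing there without disturbing its neighbour or the things around.

Things in the scene. Friction and masses are not known exactly. Their poses are not given: they have to be found in the camera images.
- tester: The tester to be moved: black slab 140 mm long (own z), 44 wide (y), 26 thick (x), about 0.26 kg, screen on its -x face, lowest 8 mm a narrower foot 38 x 20. Origin: centre of its underside; z runs to its top. At the start it leans in the stand, top 38 degrees from vertical along the stand's +x. Pinched across its width from straight above, the tool tilts 38 degrees once the tester is upright.
- stand: Fixed sloped aluminium stand, foot plate 170 x 75 mm. Origin: on the table, below the centre of the tester's underside (28 mm up); x: the level direction in which the tester leans. Its back rest, 30 mm wide, reaches 125 mm up the tester, whose edges stick out 7 mm each side. A 9 mm lip holds the foot: draw the tester out along its length or straight up.
- station: Fixed ageing station. Origin: on the table below the middle of the channel's width; x points away from the open front, y along the channel, z up. Channel: x -15 to +15 mm, y -145 to +135 mm, between walls 6 mm thick and 38 mm high. Two posts at the back, x 83 to 113 mm, y -140 and +130 mm. A neighbour tester stands near the +y end.
- shelf_edge (a point): Middle of the lower front edge of the station's shelf, at x +12, y -5, z 205 mm of the station. The shelf runs back 118 mm from here and 145 mm to either side, 20 mm thick, with boxes on it up to z 277 mm. A vertical gripper holding an upright tester in the channel strikes it: come from the front, tool tilted 35 to 45 degrees.
- search (a point): Point in the channel at x 0, y 0, z 20 mm of the station, on the shoe's flat strip (20 mm high, up to y +75 mm). Towards -y the strip ends at the pocket, 49 mm long, floor 8 mm high; right beyond it an end block, 48 mm high, 40 mm long, with a knob. Pocket's middle: anywhere from y -75 to -35 mm, not reported. A tester slid to -y at 23 to 30 mm strikes the end block 2.5 mm past it.
- neighbour: Another tester of the same kind, standing upright in its own place in the channel, at about y = +105 mm of the station, underside 21 mm high. Leave it alone. Origin: centre of its underside.
- trays: A stack of clear packing trays, 60 x 90 x 36 mm, near the robot. Leave it alone. Origin: centre of its underside.
- adapter: A black power adapter, 90 x 50 x 34 mm, on the table. Leave it alone. Origin: centre of its underside.

How it is judged:
By the outcome, as a careful person would: the job done as asked, in the order asked, and still so for the second after the job is handed in, with the robot touching nothing.
It also fails if it takes over 58 s, if anything falls off the work surface, if the arm or the gripper's body presses on something with over 40 N, if the wrist force passes 120 N, or if a joint passes its speed limit or range.

ROBOT

A 7-joint arm with a two-finger parallel gripper is mounted at the origin on the work surface. World frame = base frame: x ahead of the robot, y to its left, z up, the work surface at z = 0. Lengths are in m, angles in rad, forces in N, time in s.
With the tool pointing down it reaches from about 0.425 to 0.875 m from the base axis. Payload 4.7 kg.
Tool frame: the origin (TCP) lies between the finger pads; the fingertips stand 19 mm ahead of it and the grasp point (between the pads) is the TCP (ctrl.tip_extent is the distance from the TCP to the fingertips, in m); z points along the fingers, y is the line along which they close (so a half turn about z gives the same grasp; the last joint's range is limited). The gripper opens to 87 mm and grips with 3 to 60 N. Pads are 19 mm wide; open, the fingers measure 117 mm over their backs; the gripper's body (75 mm by 190 mm) begins 51 mm behind the grasp point.
Start: joints at [-1.148, 0.321, -0.07, 1.45, 0.023, 1.371, -0.057], TCP at [0.258, 0.596, 0.213] pointing down, gripper open.
Joint ranges: [-2.86, 2.86], [-0.3, 2.09], [-1.38, 1.24], [0.06, 2.45], [-1.56, 4.7], [0.09, 2.05], [-2.69, 2.69]. Speed limits (rad/s): [2.57, 2.57, 3.14, 3.14, 3.14, 3.14, 3.14].

INTERFACE

Orientations are given as a rotation vector (axis times angle).
In Python, from bench import ctrl gives the robot as it stands.
- The arm moves only by the shell command python3 -m crank 'ROWS' [OPENING] [FORCE]. ROWS is JSON, a list of rows, each an object of numbers: "tx", "ty", "tz": the shift along the tool's x, y, z in mm; "turn": the turn about the tool's z in units of 5 degrees (1.0 is 5 degrees). In form: [{"tx": .., "ty": .., "tz": .., "turn": ..}, ...]. A call has 1 to 5 rows; each row is the pose to reach, as a shift and turn from the pose commanded when the call began, along the tool's axes at that moment; what a row does not reach only later rows make up. A row lasts 1/8 s, in which the tool goes at most 62.5 mm and 10.7 degrees, less where a joint would pass 70% of its speed; a pose out of reach is approached as far as the arm can. A call with a gripper value outside its range is refused whole. OPENING is the finger opening in mm, from 0 to 87, set as the call begins (- or left out, the last holds). The fingers move at their own pace and stop on an object; FORCE is the grip in N (left out, the last holds). Time passes only in rows, so rows that repeat a pose let the fingers close. It gives the time, the measured TCP pose, the force, the opening and the grip force at its end, in the units of the state.
- ctrl.get_state(): the state, without advancing time (a new reading comes with each control period).
- ctrl.get_image(name): name is "side" or "top" or "wrist"; returns (picture, depth): 420x560x3 uint8, red, green, blue; 420x560 float32, m along the optical axis (not along the pixel's ray), 0 where there is no reading.
- ctrl.camera_model(name): a dict with "intrinsics" (3x3 intrinsics, pixels), "dist_coeffs" ([k1, k2, p1, p2, k3] as OpenCV has them; the pictures are not rectified), "origin" and "orientation" of the camera in the world. Camera axes: x right, y down, z forward; pixel columns grow to the right and rows downward; lengths in m; the calibration is good to about 2 mm. A picture is of the moment at which its call begins: read the wrist's pose just before it. camera_model takes no time and is no camera call; for the wrist camera it gives the pose at the moment of the call.
- ctrl.close_job(): hands the job in; it is judged then, once.
Trained networks look in the newest picture that a camera, given by its name, has taken for a name from the list of things; names that differ only in an ending like _2 or _b are one class to them, and where a whole thing is asked for, a point or a joint stands for the part that bears it (a point fixed in the world has none). Each returns a list of dicts, best first, with "confidence" (0 to 1); they miss things now and then, are a little off and sometimes report something else, mostly with a low value. They report only what shows in the picture. A call takes as long as a camera call.
- ctrl.recognise(camera, query): "xyz" ([x, y, z] in m, in world coordinates, good to about 4 mm: the middle of the surface that is visible of it).
- ctrl.mark_of(camera, query): "xyz" ([x, y, z] in m, in world coordinates, good to about 4 mm: a listed point, or the origin of a listed thing).
The state is a dict: "time": time; "joint_positions": joint angles; "qd": joint speeds; "joint_torque": joint torques, N m; "position": TCP position; "tool_rot": TCP orientation; "ft_force": force on the tool from outside, world axes, zero at the start; "torque": the same for the moment, N m; "grip_width": opening from 0.0 (shut) to 1.0 (fully open); "grip_force": force on a finger pad.
Only numpy, scipy, OpenCV 4.12 (cv2) and the standard library are available. Lean on these libraries where they do the work, as an engineer would, in place of code of your own. Each camera call takes 0.05 s, during which the arm holds its last target. There are 200 camera calls.

## Working session

There is one attempt and no reset: what is moved stays moved. The work goes in short steps, Python scripts to look and compute and a shell command to move; the robot and the scene stay as the last step left them, time stands still between calls to the robot, and variables do not carry over. Pictures are saved under pics/ and viewed, at most 10 in all, crops included, and the job is handed in when it is done.

```bash
ls; mkdir -p pics; python3 - <<'E'
from bench import ctrl
import cv2,numpy as np
print(ctrl.get_state())
ims=[]
for c in("side","top"):
    im,d=ctrl.get_image(c); ims.append(im)
    m=ctrl.camera_model(c); print(c,m)
    for q in("tester","stand","station","shelf_edge","search","neighbour","trays","adapter"):
        print(q,[(np.round(r["xyz"],4).tolist(),round(r["confidence"],2)) for r in ctrl.mark_of(c,q)[:3]])
    cv2.imwrite(f"pics/{c}1.png",im[:,:,::-1])
E
```

```text
pics
{'time': 0.0, 'joint_positions': array([-1.14790629,  0.32185793, -0.07008389,  1.45165872,  0.02262925,
        1.37077566, -0.05688463]), 'qd': array([-0.0004745 , -0.00057838, -0.00011485, -0.00077837, -0.00092871,
        0.00049757, -0.00162214]), 'joint_torque': array([-1.00512563e-03, -4.91293931e+01, -4.04410483e-01, -3.12529314e+01,
       -6.39267149e-02,  4.32761677e-02,  1.59727069e-04]), 'position': array([0.25820975, 0.59590592, 0.21234701]), 'tool_rot': array([-6.37532208e-01, -3.07595227e+00,  2.97508219e-03]), 'ft_force': array([ 0.14145497, -0.00018536,  0.14702575]), 'torque': array([0.04647335, 0.00405862, 0.00164522]), 'grip_force': 0.0, 'grip_width': 1.0078804579992025}
side {'intrinsics': array([[462.5097137 ,   0.        , 275.93995765],
       [  0.        , 462.5097137 , 209.26933465],
       [  0.        ,   0.        ,   1.        ]]), 'dist_coeffs': array([-0.12578551,  0.        ,  0.        ,  0.        ,  0.        ]), 'origin': array([ 0.34536621, -0.69138644,  0.8060639 ]), 'orientation': array([-2.36645059,  0.26394597, -0.12354475])}
tester [(
[... 398 characters left out ...]
9239,   0.        , 274.87631452],
       [  0.        , 481.99699239, 217.61775546],
       [  0.        ,   0.        ,   1.        ]]), 'dist_coeffs': array([-0.06677378,  0.        ,  0.        ,  0.        ,  0.        ]), 'origin': array([ 0.38943294, -0.05942358,  1.41649728]), 'orientation': array([-2.18713414,  2.14019624, -0.09681606])}
tester [([0.5789, 0.1995, 0.0286], 0.56)]
stand [([0.5749, 0.1961, -0.0028], 0.88)]
station [([0.5319, -0.1042, -0.0006], 0.93)]
shelf_edge [([0.5378, -0.1139, 0.2016], 0.6)]
search [([0.5311, -0.1021, 0.0184], 0.75), ([0.5304, -0.0002, 0.0244], 0.73)]
neighbour []
trays [([0.4299, 0.0221, -0.0019], 0.78)]
adapter [([0.4322, -0.3685, 0.0041], 0.93)]
```

View pics/side1.png

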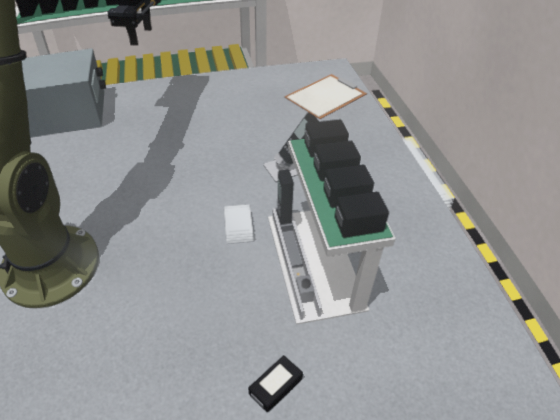

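View pics/top1.png

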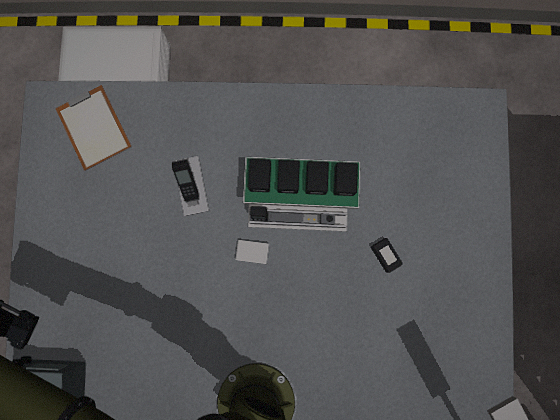

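The side view shows the station with the neighbour at (285,200) and the knob of the end block at (305,287). The top view shows the leaning tester at (185,182), foot end towards row 200, and the knob at (330,218). Next I measure yaws and the knob, and check the move command's help.

```bash
python3 - <<'E'
import cv2
a=cv2.imread("pics/side1.png")[120:330,210:410]; b=cv2.imread("pics/top1.png")[140:260,160:370]
a=cv2.resize(a,None,fx=2.8,fy=2.8)[:, :]; 
b=cv2.resize(b,None,fx=3.5,fy=3.5)
cv2.imwrite("pics/b.png",b)
E
```

```text
(no output)
```

View pics/b.png

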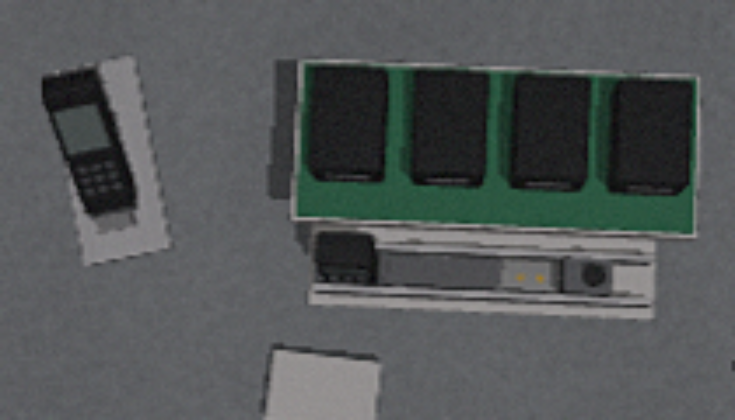

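The enlarged top view shows the pocket with its two contacts at crop (530,275), between the strip and the knobbed block (590,275). From the depth it spans world y of about -0.121 to -0.172. The tester heads about +14°. Now I work out the move to above the tester.

```bash
cat >> h.py <<'E'
def go(target,yaw_y=None):
    "tool-frame shift mm and turn units; yaw_y = wanted heading (deg) of tool y (mod 180)"
    s=ctrl.get_state(); M=R.from_rotvec(s["tool_rot"]).as_matrix()
    d=M.T@(np.array(target)-s["position"])*1000
    print("shift",d.round(1),"pos",s["position"].round(4),"t",round(s["time"],2))
    if yaw_y is not None:
        cur=np.degrees(np.arctan2(M[1,1],M[0,1])); e=(yaw_y-cur+90)%180-90
        print("turn units (tool z down):",round(-e/5,2),"q7",s["joint_positions"][6].round(2))
def st():
    s=ctrl.get_state(); M=R.from_rotvec(s["tool_rot"]).as_matrix()
    print("t",round(s["time"],2),"p",s["position"].round(4),"\nx",M[:,0].round(3),"y",M[:,1].round(3),"z",M[:,2].round(3),"\nF",s["ft_force"].round(1),"T",s["torque"].round(2),"w",round(s["grip_width"]*87,1),"gf",round(s["grip_force"],1),"q",s["joint_positions"].round(2))
E
python3 - <<'E'
from h import *
st(); go([.60,.203,.26],104)
E
```

```text
t 0.95 p [0.2584 0.5965 0.2135] 
x [-0.918  0.397 -0.   ] y [0.397 0.918 0.   ] z [ 0.  0. -1.] 
F [ 0.2  0.2 -0.4] T [0.05 0.03 0.07] w 86.3 gf 0.0 q [-1.15  0.32 -0.07  1.45  0.02  1.37 -0.06]
shift [-469.8 -225.3  -46.5] pos [0.2584 0.5965 0.2135] t 0.95
turn units (tool z down): -7.48 q7 -0.06
```

```bash
python3 -m crank '[{"tx":-50,"ty":-24,"tz":-15,"turn":-1},{"tx":-105,"ty":-50,"tz":-30,"turn":-3},{"tx":-160,"ty":-76,"tz":-46,"turn":-5},{"tx":-215,"ty":-103,"tz":-46,"turn":-7},{"tx":-270,"ty":-130,"tz":-46,"turn":-7.5}]' 87; python3 -c "
from h import *
st();go([.60,.203,.26],104)"
```

```text
time: 1.58
position: [0.4555, 0.3687, 0.2601]
tool_rot: [-0.389, 3.116, 0.002]
ft_force: [0.2, -0.4, -0.3]
grip_width: 0.996
grip_force: 0.0
t 1.57 p [0.4555 0.3687 0.2601] 
x [-0.969 -0.246 -0.001] y [-0.246  0.969  0.001] z [ 0.001  0.001 -1.   ] 
F [ 0.2 -0.4 -0.3] T [ 0.1  -0.03 -0.01] w 86.7 gf 0.0 q [-0.76  0.16  0.04  1.55 -0.01  1.43  1.1 ]
shift [-9.930e+01 -1.962e+02  1.000e-01] pos [0.4555 0.3687 0.2601] t 1.57
turn units (tool z down): 0.05 q7 1.1
```

```bash
python3 -m crank '[{"tx":-25,"ty":-50},{"tx":-50,"ty":-105},{"tx":-80,"ty":-155},{"tx":-99,"ty":-196},{"tx":-99,"ty":-196}]'; python3 - <<'E'
from h import *
st()
im,W=cloud("wrist"); cv2.imwrite("pics/w1.png",im[:,:,::-1])
for q in("tester","stand"): print(q,[(np.round(r["xyz"],4).tolist(),round(r["confidence"],2)) for r in ctrl.mark_of("wrist",q)[:2]])
V=W.reshape(-1,3)
# PCA of top face and edges vs s
P=V[(V[:,2]>.05)&(V[:,2]<.16)&(V[:,0]>.52)&(V[:,0]<.72)&(V[:,1]>.12)&(V[:,1]<.29)]
a=np.radians(38)
for yaw in(12,13,14,15,16):
    h=np.array([np.cos(np.radians(yaw)),np.sin(np.radians(yaw)),0]); n=np.array([-h[1],h[0],0])
    ax=h*np.sin(a)+np.array([0,0,np.cos(a)]); 
    s=(P-[.58,.198,.028])@ax; l=(P-[.58,.198,.028])@n
    nn=-h*np.cos(a)+np.array([0,0,np.sin(a)]); o=(P-[.58,.198,.028])@nn
    k=abs(o-.013)<.006
    e=[(np.percentile(l[k&(abs(s-t)<.006)],[1,99])*1e3).round(1).tolist() for t in(.05,.07,.09,.11,.13)]
    print(yaw,k.sum(),e,(np.median(o[k])*1e3).round(1),(np.percentile(s[k],99.5)*1e3).round(1))
E
```

```text
t 1.57 p [0.4555 0.3687 0.2601] 
x [-0.969 -0.246 -0.001] y [-0.246  0.969  0.001] z [ 0.001  0.001 -1.   ] 
F [ 0.2 -0.4 -0.3] T [ 0.1  -0.03 -0.01] w 86.7 gf 0.0 q [-0.76  0.16  0.04  1.55 -0.01  1.43  1.1 ]
tester [([0.5783, 0.1975, 0.0263], 0.9)]
stand [([0.5811, 0.1998, 0.0009], 0.78)]$[0]: bad value
Traceback (most recent call last):
IndexError: index -1 is out of bounds for axis 0 with size 0
```

View pics/w1.png

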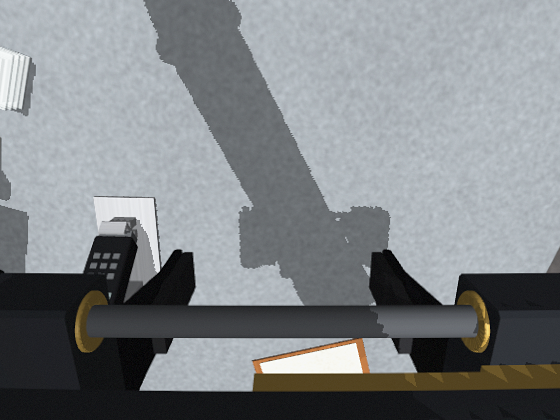

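The wrist picture shows the tester's foot in its stand at (115,230), left of the fingers. The move was refused because a row needs all four keys, so I resend it.

```bash
python3 -m crank '[{"tx":-25,"ty":-50,"tz":0,"turn":0},{"tx":-50,"ty":-105,"tz":0,"turn":0},{"tx":-80,"ty":-155,"tz":0,"turn":0},{"tx":-99,"ty":-196,"tz":0,"turn":0},{"tx":-99,"ty":-196,"tz":0,"turn":0}]'; python3 - <<'E'
from h import *
st()
im,W=cloud("wrist"); cv2.imwrite("pics/w2.png",im[:,:,::-1]); np.save("W2.npy",W)
for q in("tester","stand"): print(q,[(np.round(r["xyz"],4).tolist(),round(r["confidence"],2)) for r in ctrl.mark_of("wrist",q)[:2]])
V=W.reshape(-1,3)
P=V[(V[:,2]>.03)&(V[:,2]<.14)&(V[:,0]>.52)&(V[:,0]<.72)&(V[:,1]>.12)&(V[:,1]<.29)]
a=np.radians(38)
for yaw in(12,13,14,15,16):
    h=np.array([np.cos(np.radians(yaw)),np.sin(np.radians(yaw)),0]); n=np.array([-h[1],h[0],0])
    ax=h*np.sin(a)+np.array([0,0,np.cos(a)]); Q=P-[.58,.198,.028]
    s=Q@ax; l=Q@n; nn=-h*np.cos(a)+np.array([0,0,np.sin(a)]); o=Q@nn
    k=abs(o-.013)<.008
    e=[((np.percentile(l[m],[1,99])*1e3).round(1).tolist(),(np.median(o[m])*1e3).round(1)) for t in(.02,.04,.06,.08,.1,.12) if (m:=k&(abs(s-t)<.006)).sum()>30]
    print(yaw,k.sum(),e,(np.percentile(s[k],[.5,99.5])*1e3).round(1))
E
```

```text
time: 2.35
position: [0.5999, 0.2003, 0.2591]
tool_rot: [-0.375, 3.119, -0.003]
ft_force: [-0.3, -0.2, -0.4]
grip_width: 0.999
grip_force: 0.0
t 2.35 p [0.5999 0.2003 0.2591] 
x [-0.971 -0.237 -0.   ] y [-0.237  0.971 -0.002] z [ 0.001 -0.002 -1.   ] 
F [-0.3 -0.2 -0.4] T [0.08 0.03 0.  ] w 86.9 gf 0.0 q [-0.51  0.27  0.19  1.44 -0.05  1.44  1.48]
tester [([0.5783, 0.1992, 0.0304], 0.83)]
stand [([0.5808, 0.1981, -0.0032], 0.6)]
12 4991 [([-20.3, 22.7], np.float64(13.0)), ([-20.4, 22.4], np.float64(13.3)), ([-19.6, 22.9], np.float64(13.4)), ([-19.4, 23.6], np.float64(13.5)), ([-19.4, 23.1], np.float64(13.8)), ([-19.3, 23.5], np.float64(13.8))] [ -2.7 131.2]
13 4991 [([-20.3, 22.7], np.float64(13.0)), ([-20.7, 22.1], np.float64(13.3)), ([-20.1, 22.4], np.float64(13.4)), ([-20.2, 22.9], np.float64(13.6)), ([-20.3, 22.2], np.float64(13.7)), ([-20.4, 22.4], np.float64(13.7))] [ -2.4 131.2]
14 4994 [([-20.4, 22.6], np.float64(13.0)), ([-20.9, 21.9], np.float64(13.3)), ([-20.5, 22.0], np.float64(13.4)), ([-20.9, 22.2], np.float64(13.6)), ([-21.2, 21.3], np.float64(13.8)), ([-21.5, 21.3], np.float64(13.7))] [ -2.8 131.3]
15 4998 [([-20.4, 22.6], np.float64(13.0)), ([-21.2, 21.8], np.float64(13.3)), ([-20.9, 21.5], np.float64(13.4)), ([-21.5, 21.4], np.float64(13.5)), ([-22.1, 20.5], np.float64(13.8)), ([-22.7, 20.2], np.float64(13.8))] [ -2.9 131.3]
16 4997 [([-20.5, 22.5], np.float64(13.0)), ([-21.5, 21.5], np.float64(13.3)), ([-21.4, 21.0], np.float64(13.4)), ([-22.2, 20.8], np.float64(13.5)), ([-23.0, 19.7], np.float64(13.8)), ([-23.8, 19.0], np.float64(13.8))] [ -2.7 131.4]
```

View pics/w2.png

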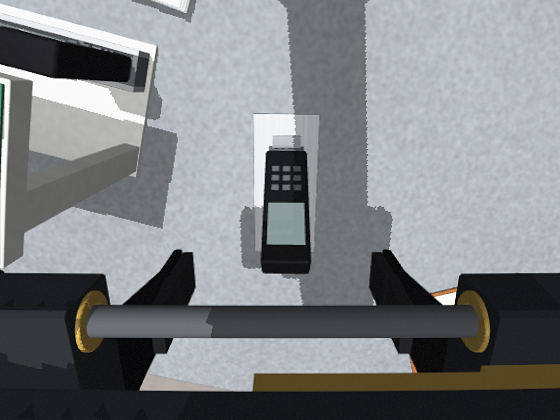

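The picture shows the tester centred between the fingers, foot at (287,145) and top at (286,268). The fit gives a heading of 13.3° and a lateral offset of +1 mm. Next I move to the grasp.

```bash
python3 -c "
from h import *
go([.637,.2125,.103],103.3)"
```

```text
shift [-40.3  -4.3 156.3] pos [0.597  0.2065 0.2593] t 2.5
turn units (tool z down): 0.19 q7 1.48
```

```bash
python3 -m crank '[{"tx":-40,"ty":-4,"tz":30,"turn":0},{"tx":-40,"ty":-4,"tz":80,"turn":0},{"tx":-40,"ty":-4,"tz":100,"turn":0},{"tx":-40,"ty":-4,"tz":100,"turn":0},{"tx":-40,"ty":-4,"tz":100,"turn":0}]'; python3 -c "
from h import *
for i in range(3): go([.637,.2125,.103],103.3); ctrl.get_image('wrist')"
```

```text
time: 3.12
position: [0.6386, 0.211, 0.1621]
tool_rot: [-0.386, 3.114, 0.002]
ft_force: [0.2, -0.8, 0.9]
grip_width: 0.997
grip_force: 0.0
shift [ 1.4  1.8 59.1] pos [0.6386 0.211  0.1621] t 3.12
turn units (tool z down): 0.17 q7 1.51
shift [ 1.6  2.2 59.3] pos [0.6389 0.2107 0.1623] t 3.17
turn units (tool z down): 0.16 q7 1.51
shift [ 1.6  2.3 59.2] pos [0.6389 0.2105 0.1622] t 3.23
turn units (tool z down): 0.16 q7 1.51
```

```bash
python3 -m crank '[{"tx":2,"ty":2,"tz":30,"turn":0},{"tx":2,"ty":2,"tz":59,"turn":0},{"tx":2,"ty":2,"tz":59,"turn":0},{"tx":2,"ty":2,"tz":59,"turn":0}]'; python3 -c "
from h import *
st()"; python3 -m crank '[{"tx":0,"ty":0,"tz":0,"turn":0},{"tx":0,"ty":0,"tz":0,"turn":0},{"tx":0,"ty":0,"tz":0,"turn":0},{"tx":0,"ty":0,"tz":0,"turn":0},{"tx":0,"ty":0,"tz":0,"turn":0}]' 30 40; python3 -c "
from h import *
st()"
```

```text
time: 3.78
position: [0.6364, 0.2116, 0.1024]
tool_rot: [-0.384, 3.115, 0.001]
ft_force: [0.1, 0.4, 1.0]
grip_width: 1.001
grip_force: 0.0
t 3.77 p [0.6364 0.2116 0.1024] 
x [-0.97  -0.243 -0.003] y [-0.243  0.97   0.   ] z [ 0.002  0.001 -1.   ] 
F [0.1 0.4 1. ] T [0.06 0.   0.  ] w 87.1 gf 0.0 q [-0.5   0.43  0.18  1.54 -0.08  1.18  1.51]
time: 4.4
position: [0.6353, 0.2114, 0.1005]
tool_rot: [0.385, -3.118, -0.0]
ft_force: [0.4, 2.9, 0.4]
grip_width: 0.518
grip_force: 0.9
t 4.4 p [0.6353 0.2114 0.1005] 
x [-0.97  -0.243 -0.   ] y [-0.243  0.97   0.   ] z [-0.  0. -1.] 
F [0.4 2.9 0.4] T [ 0.62  0.12 -0.04] w 45.1 gf 0.9 q [-0.5   0.43  0.18  1.54 -0.08  1.18  1.51]
```

```bash
python3 -m crank '[{"tx":0,"ty":0,"tz":0,"turn":0},{"tx":0,"ty":0,"tz":0,"turn":0},{"tx":0,"ty":0,"tz":-3,"turn":0},{"tx":0,"ty":0,"tz":-10,"turn":0},{"tx":0,"ty":0,"tz":-20,"turn":0}]' 30 40; python3 -m crank '[{"tx":0,"ty":0,"tz":-25,"turn":0},{"tx":0,"ty":0,"tz":-60,"turn":0},{"tx":0,"ty":0,"tz":-100,"turn":0},{"tx":0,"ty":0,"tz":-140,"turn":0},{"tx":0,"ty":0,"tz":-180,"turn":0}]';python3 -c "
from h import *
st()"
```

```text
time: 5.03
position: [0.6351, 0.2111, 0.1206]
tool_rot: [0.385, -3.117, 0.001]
ft_force: [0.1, 0.6, -3.1]
grip_width: 0.501
grip_force: 39.9
time: 5.65
position: [0.6352, 0.2112, 0.3027]
tool_rot: [-0.385, 3.117, 0.0]
ft_force: [-0.3, 0.8, -3.7]
grip_width: 0.499
grip_force: 39.9
t 5.65 p [0.6352 0.2112 0.3027] 
x [-0.97  -0.243 -0.001] y [-0.243  0.97   0.   ] z [ 0.001  0.    -1.   ] 
F [-0.3  0.8 -3.7] T [ 0.07 -0.07  0.02] w 43.4 gf 39.9 q [-0.5   0.34  0.19  1.26 -0.06  1.55  1.5 ]
```

```bash
python3 -m crank '[{"tx":0,"ty":0,"tz":-50,"turn":0},{"tx":4,"ty":-50,"tz":-80,"turn":1},{"tx":8,"ty":-105,"tz":-110,"turn":2},{"tx":12,"ty":-160,"tz":-130,"turn":3.1},{"tx":16,"ty":-215,"tz":-150,"turn":3.1}]'; python3 -m crank '[{"tx":0,"ty":-14,"tz":-50,"turn":0},{"tx":0,"ty":-14,"tz":-100,"turn":0},{"tx":0,"ty":-14,"tz":-150,"turn":0},{"tx":0,"ty":-14,"tz":-200,"turn":0},{"tx":0,"ty":-14,"tz":-250,"turn":0}]';python3 -c "
from h import *
st()"
```

```text
time: 6.28
position: [0.672, -0.0028, 0.4524]
tool_rot: [0.04, 3.14, 0.0]
ft_force: [0.3, -0.3, -3.2]
grip_width: 0.504
grip_force: 39.9
time: 6.9
position: [0.6228, -0.0109, 0.6403]
tool_rot: [0.052, 2.948, 0.025]
ft_force: [0.8, 1.3, -3.2]
grip_width: 0.499
grip_force: 39.9
t 6.9 p [ 0.6228 -0.0109  0.6403] 
x [-0.981  0.037 -0.191] y [0.033 0.999 0.02 ] z [ 0.192  0.014 -0.981] 
F [ 0.8  1.3 -3.2] T [0.08 0.18 0.01] w 43.5 gf 39.9 q [-0.36  0.35  0.69  0.61 -0.32  2.05  1.63]
```

```bash
python3 -m crank '[{"tx":0,"ty":0,"tz":30,"turn":0},{"tx":0,"ty":0,"tz":60,"turn":0},{"tx":0,"ty":0,"tz":60,"turn":0}]';python3 -c "
from h import *
st()"
```

```text
time: 7.28
position: [0.6322, -0.0109, 0.5833]
tool_rot: [0.053, 2.947, 0.025]
ft_force: [0.8, 0.7, -3.9]
grip_width: 0.5
grip_force: 39.9
t 7.28 p [ 0.6322 -0.0109  0.5833] 
x [-0.981  0.037 -0.193] y [0.034 0.999 0.02 ] z [ 0.193  0.013 -0.981] 
F [ 0.8  0.7 -3.9] T [0.05 0.34 0.01] w 43.5 gf 39.9 q [-0.47  0.26  0.69  0.84 -0.23  1.89  1.63]
```

```bash
python3 -m crank '[{"tx":-10,"ty":0,"tz":-50,"turn":0},{"tx":-22,"ty":0,"tz":-110,"turn":0},{"tx":-34,"ty":0,"tz":-170,"turn":0},{"tx":-46,"ty":0,"tz":-230,"turn":0},{"tx":-58,"ty":0,"tz":-290,"turn":0}]';python3 -c "
from h import *
st()"
```

```text
time: 7.9
position: [0.6028, -0.0145, 0.6899]
tool_rot: [0.055, 2.865, 0.02]
ft_force: [0.2, -0.3, -3.1]
grip_width: 0.5
grip_force: 39.9
t 7.9 p [ 0.6028 -0.0145  0.6899] 
x [-0.961  0.04  -0.272] y [0.036 0.999 0.019] z [ 0.273  0.009 -0.962] 
F [ 0.2 -0.3 -3.1] T [-0.02  0.56 -0.02] w 43.5 gf 39.9 q [-0.14  0.28  0.24  0.54 -0.11  2.05  1.55]
```

```bash
python3 -m crank '[{"tx":-80,"ty":0,"tz":-280,"turn":0},{"tx":-80,"ty":0,"tz":-280,"turn":0},{"tx":-80,"ty":0,"tz":-280,"turn":0},{"tx":-80,"ty":0,"tz":-280,"turn":0},{"tx":-80,"ty":0,"tz":-280,"turn":0}]';python3 -m crank '[{"tx":-100,"ty":0,"tz":-280,"turn":0},{"tx":-100,"ty":0,"tz":-280,"turn":0},{"tx":-100,"ty":0,"tz":-280,"turn":0},{"tx":-100,"ty":0,"tz":-280,"turn":0},{"tx":-100,"ty":0,"tz":-280,"turn":0}]';python3 -c "
from h import *
st()"
```

```text
time: 8.52
position: [0.5715, -0.0149, 0.7327]
tool_rot: [0.052, 2.79, 0.021]
ft_force: [-0.2, 0.4, -3.1]
grip_width: 0.502
grip_force: 39.9
time: 9.15
position: [0.5449, -0.0166, 0.7737]
tool_rot: [0.052, 2.713, 0.02]
ft_force: [0.8, 0.5, -3.6]
grip_width: 0.5
grip_force: 39.9
t 9.15 p [ 0.5449 -0.0166  0.7737] 
x [-0.909  0.04  -0.415] y [0.033 0.999 0.022] z [ 0.416  0.006 -0.91 ] 
F [ 0.8  0.5 -3.6] T [ 0.    0.78 -0.05] w 43.5 gf 39.9 q [-0.24  0.16  0.34  0.51 -0.11  2.05  1.55]
```

```bash
python3 -m crank '[{"tx":-130,"ty":0,"tz":-270,"turn":0},{"tx":-130,"ty":0,"tz":-270,"turn":0},{"tx":-130,"ty":0,"tz":-270,"turn":0},{"tx":-130,"ty":0,"tz":-270,"turn":0},{"tx":-130,"ty":0,"tz":-270,"turn":0}]';python3 -m crank '[{"tx":-150,"ty":0,"tz":-250,"turn":0},{"tx":-150,"ty":0,"tz":-250,"turn":0},{"tx":-150,"ty":0,"tz":-250,"turn":0},{"tx":-150,"ty":0,"tz":-250,"turn":0},{"tx":-150,"ty":0,"tz":-250,"turn":0}]';python3 -c "
from h import *
st()"
```

```text
time: 9.78
position: [0.5288, -0.0185, 0.8104]
tool_rot: [0.051, 2.637, 0.02]
ft_force: [0.5, -0.9, -3.1]
grip_width: 0.502
grip_force: 39.9
time: 10.4
position: [0.5172, -0.0205, 0.8449]
tool_rot: [0.051, 2.564, 0.019]
ft_force: [-0.6, -1.0, -3.1]
grip_width: 0.502
grip_force: 39.9
t 10.4 p [ 0.5172 -0.0205  0.8449] 
x [-0.837  0.04  -0.545] y [0.032 0.999 0.025] z [ 0.546  0.003 -0.838] 
F [-0.6 -1.  -3.1] T [-0.01  1.04  0.06] w 43.7 gf 39.9 q [-0.27  0.13  0.4   0.39 -0.13  2.05  1.55]
```

```bash
python3 -m crank '[{"tx":-160,"ty":0,"tz":-240,"turn":0},{"tx":-160,"ty":0,"tz":-240,"turn":0},{"tx":-160,"ty":0,"tz":-240,"turn":-0.2},{"tx":-160,"ty":0,"tz":-240,"turn":-0.35},{"tx":-160,"ty":0,"tz":-240,"turn":-0.35}]';python3 - <<'E'
from h import *
st()
for c in("side","top","wrist"):
    im,W=cloud(c); np.save(f"W_{c}.npy",W); cv2.imwrite(f"pics/{c}3.png",im[:,:,::-1])
    P=W.reshape(-1,3); P=P[(P[:,2]>.6)&(P[:,0]>.45)&(P[:,0]<.75)&(abs(P[:,1])<.2)]; print(c,len(P),P.min(0) if len(P) else '',P.max(0) if len(P) else '')
E
```

```text
time: 11.02
position: [0.5013, -0.0223, 0.8778]
tool_rot: [0.012, 2.493, 0.006]
ft_force: [-0.5, -0.2, -2.4]
grip_width: 0.5
grip_force: 39.9
t 11.03 p [ 0.5013 -0.0223  0.8778] 
x [-0.797  0.01  -0.604] y [0.007 1.    0.007] z [ 0.604  0.001 -0.797] 
F [-0.5 -0.2 -2.4] T [ 0.04  1.17 -0.07] w 43.5 gf 39.9 q [-0.28  0.12  0.44  0.33 -0.15  2.05  1.59]
side 0  
top 5994 [ 0.45000854 -0.11631107  0.79565806] [0.51411403 0.0729137  0.99889114]
wrist 22938 [ 0.45000595 -0.10248736  0.78572157] [0.51233382 0.05810529 0.94719009]
```

```bash
python3 - <<'E'
from h import *
W=np.load("W_wrist.npy"); s=ctrl.get_state(); p=s["position"]; print(p)
P=W.reshape(-1,3); m=(abs(P[:,1]-p[1])<.019)&(abs(P[:,0]-p[0]+.013)<.012)&(P[:,2]>p[2]-.15)&(P[:,2]<p[2]+.06)
Q=P[m]; print(len(Q),Q.min(0),Q.max(0))
A=np.c_[Q[:,2]-p[2],Q[:,1]-p[1],np.ones(len(Q))]
for _ in range(3):
    c=np.linalg.lstsq(A,Q[:,0]-p[0],rcond=None)[0]; r=Q[:,0]-p[0]-A@c; k=abs(r)<.003; A,Q=A[k],Q[k]
print("x = slope_z, slope_y, off",c,np.degrees(c[:2]),len(Q))
for lo in np.arange(-.12,.05,.02):
    q=Q[abs(Q[:,2]-p[2]-lo)<.004]
    if len(q)>20: print(round(lo,2),((q[:,1]-p[1])*1e3).min().round(1),((q[:,1]-p[1])*1e3).max().round(1),((q[:,0]-p[0])*1e3).mean().round(1))
E
```

```text
[ 0.50132504 -0.0223213   0.87799453]
15181 [ 0.48406894 -0.04131698  0.78572157] [ 0.50032318 -0.00332385  0.92718712]
x = slope_z, slope_y, off [ 0.00976179  0.02040754 -0.01404757] [0.55930915 1.16926611] 14389
-0.08 -18.9 18.9 -14.5
-0.06 -19.0 18.9 -14.7
-0.04 -19.0 18.9 -14.5
-0.02 -19.0 18.9 -14.0
0.0 -19.0 19.0 -14.3
0.02 -19.0 19.0 -14.0
0.04 -18.8 19.0 -13.4
```

View pics/wrist3.png

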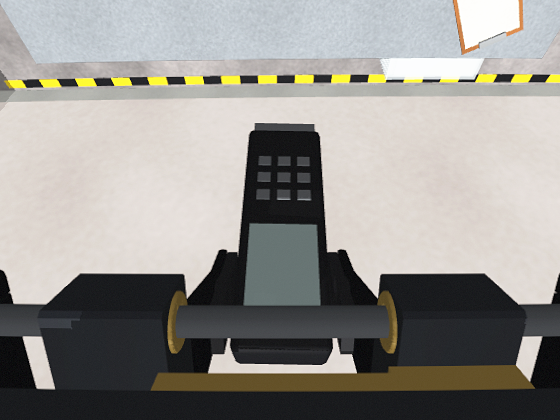

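The picture shows the tester upright in the grip, foot at the top (285,127) and screen at (283,265). The plane fit gives 0.6° from vertical and a yaw matching the channel. Now I descend in front of the shelf.

```bash
python3 -m crank '[{"tx":30,"ty":-10,"tz":40,"turn":0},{"tx":66,"ty":-22,"tz":86,"turn":0},{"tx":101,"ty":-34,"tz":133,"turn":0},{"tx":137,"ty":-46,"tz":180,"turn":0},{"tx":172,"ty":-58,"tz":226,"turn":0}]';python3 -m crank '[{"tx":35,"ty":-12,"tz":46,"turn":0},{"tx":70,"ty":-23,"tz":93,"turn":0},{"tx":106,"ty":-35,"tz":140,"turn":0},{"tx":142,"ty":-47,"tz":187,"turn":0},{"tx":177,"ty":-58,"tz":234,"turn":0}]';python3 -c "
from h import *
st();go([.50,-.134,.24])"
```

```text
time: 11.8
position: [0.4938, -0.0521, 0.715]
tool_rot: [-0.011, 2.495, 0.003]
ft_force: [-0.5, -0.3, -0.6]
grip_width: 0.503
grip_force: 40.0
time: 12.42
position: [0.5479, -0.0773, 0.5589]
tool_rot: [-0.028, 2.536, 0.031]
ft_force: [0.0, 4.1, -2.5]
grip_width: 0.5
grip_force: 40.0
t 12.43 p [ 0.5479 -0.0773  0.5589] 
x [-0.822 -0.013 -0.569] y [-0.027  1.     0.016] z [ 0.569  0.028 -0.822] 
F [ 0.   4.1 -2.5] T [0.32 1.07 0.24] w 43.5 gf 40.0 q [ 0.51 -0.3  -0.22  1.52 -0.26  1.34  1.86]
shift [221.6 -60.4 233.4] pos [ 0.5479 -0.0773  0.5589] t 12.43
```

The descent hit joint 2's limit and the orientation shifted a little. I'll go out to the -y side, where the arm has more room, restore the tilt by over-reaching upward there, and descend beside the shelf.

```bash
python3 -m crank '[{"tx":-2,"ty":-45,"tz":-24,"turn":0},{"tx":-5,"ty":-95,"tz":-48,"turn":0},{"tx":-8,"ty":-140,"tz":-72,"turn":0},{"tx":-11,"ty":-185,"tz":-96,"turn":0},{"tx":-14,"ty":-220,"tz":-116,"turn":0}]';python3 -c "
from h import *
st()";python3 -m crank '[{"tx":-34,"ty":0,"tz":-49,"turn":0},{"tx":-68,"ty":0,"tz":-98,"turn":0},{"tx":-102,"ty":0,"tz":-147,"turn":0},{"tx":-136,"ty":0,"tz":-196,"turn":0},{"tx":-170,"ty":0,"tz":-245,"turn":0}]';python3 -c "
from h import *
st()"
```

```text
time: 13.05
position: [0.4961, -0.3057, 0.6597]
tool_rot: [-0.013, 2.541, 0.018]
ft_force: [0.5, -1.6, -3.0]
grip_width: 0.505
grip_force: 40.0
t 13.05 p [ 0.4961 -0.3057  0.6597] 
x [-0.825 -0.005 -0.565] y [-0.013  1.     0.01 ] z [ 0.565  0.016 -0.825] 
F [ 0.5 -1.6 -3. ] T [-0.01  1.02  0.04] w 44.0 gf 40.0 q [ 0.65 -0.06  0.11  1.11 -0.41  1.64  2.22]
time: 13.68
position: [0.5377, -0.3041, 0.8463]
tool_rot: [0.002, 2.444, -0.019]
ft_force: [-1.9, -0.8, 19.4]
grip_width: 0.499
grip_force: 40.0
t 13.68 p [ 0.5377 -0.3041  0.8463] 
x [-0.767 -0.004 -0.642] y [ 0.006  1.    -0.013] z [ 0.642 -0.014 -0.766] 
F [-1.9 -0.8 19.4] T [-0.35 -0.9  -0.26] w 43.5 gf 40.0 q [ 0.74  0.41 -0.14  0.06 -0.36  2.05  1.92]
```

```bash
python3 -m crank '[{"tx":20,"ty":0,"tz":15,"turn":0.1},{"tx":50,"ty":0,"tz":45,"turn":0.23},{"tx":85,"ty":0,"tz":80,"turn":0.23},{"tx":120,"ty":0,"tz":117,"turn":0.23},{"tx":155,"ty":0,"tz":155,"turn":0.23}]';python3 -c "
from h import *
st()"; python3 -m crank '[{"tx":33,"ty":0,"tz":33,"turn":0},{"tx":66,"ty":0,"tz":66,"turn":0},{"tx":98,"ty":0,"tz":98,"turn":0},{"tx":128,"ty":0,"tz":128,"turn":0},{"tx":155,"ty":0,"tz":155,"turn":0}]';python3 -c "
from h import *
st()"
```

```text
time: 14.3
position: [0.5152, -0.306, 0.6271]
tool_rot: [0.026, 2.444, -0.016]
ft_force: [0.0, -1.2, -2.1]
grip_width: 0.498
grip_force: 40.0
t 14.3 p [ 0.5152 -0.306   0.6271] 
x [-0.766  0.015 -0.643] y [ 0.023  1.    -0.005] z [ 0.642 -0.018 -0.766] 
F [ 0.  -1.2 -2.1] T [0.1  1.17 0.02] w 43.3 gf 40.0 q [ 0.99 -0.14 -0.18  1.3  -0.49  1.45  2.28]
time: 14.92
position: [0.4968, -0.3063, 0.4092]
tool_rot: [0.024, 2.444, -0.015]
ft_force: [0.4, -0.3, -3.4]
grip_width: 0.495
grip_force: 40.0
t 14.93 p [ 0.4968 -0.3063  0.4092] 
x [-0.766  0.014 -0.642] y [ 0.022  1.    -0.005] z [ 0.642 -0.017 -0.766] 
F [ 0.4 -0.3 -3.4] T [0.06 1.21 0.  ] w 43.1 gf 40.0 q [ 0.99 -0.26 -0.15  1.83 -0.59  1.11  2.53]
```

```bash
python3 -m crank '[{"tx":25,"ty":4,"tz":34,"turn":0},{"tx":50,"ty":7,"tz":67,"turn":0},{"tx":75,"ty":10,"tz":100,"turn":0},{"tx":100,"ty":14,"tz":134,"turn":0},{"tx":124,"ty":17,"tz":168,"turn":0}]';python3 -c "
from h import *
st();go([.50,-.18,.155])"
```

```text
time: 15.55
position: [0.5079, -0.2922, 0.2184]
tool_rot: [0.027, 2.443, -0.015]
ft_force: [1.2, -0.1, -2.3]
grip_width: 0.501
grip_force: 40.0
t 15.55 p [ 0.5079 -0.2922  0.2184] 
x [-0.766  0.015 -0.643] y [ 0.023  1.    -0.003] z [ 0.643 -0.017 -0.766] 
F [ 1.2 -0.1 -2.3] T [-0.    1.26 -0.06] w 43.6 gf 40.0 q [ 0.58 -0.19  0.16  2.16 -0.65  0.72  2.69]
shift [ 48.5 112.2  41.5] pos [ 0.5079 -0.2922  0.2184] t 15.55
```

```bash
python3 -m crank '[{"tx":8,"ty":20,"tz":7,"turn":0},{"tx":16,"ty":45,"tz":15,"turn":0},{"tx":26,"ty":70,"tz":23,"turn":0},{"tx":36,"ty":92,"tz":32,"turn":0},{"tx":48,"ty":112,"tz":41,"turn":0}]';python3 -c "
from h import *
st();go([.50,-.134,.148])"
```

```text
time: 16.18
position: [0.5016, -0.1797, 0.1586]
tool_rot: [0.023, 2.439, -0.016]
ft_force: [0.6, -0.5, -3.5]
grip_width: 0.504
grip_force: 40.0
t 16.18 p [ 0.5016 -0.1797  0.1586] 
x [-0.763  0.012 -0.646] y [ 0.021  1.    -0.006] z [ 0.646 -0.018 -0.763] 
F [ 0.6 -0.5 -3.5] T [ 0.03  1.26 -0.03] w 43.8 gf 40.0 q [ 0.56 -0.3  -0.05  2.38 -0.68  0.52  2.57]
shift [ 8.6 45.8  6.3] pos [ 0.5016 -0.1797  0.1586] t 16.18
```

```bash
python3 -m crank '[{"tx":4,"ty":10,"tz":4,"turn":0},{"tx":7,"ty":22,"tz":6,"turn":0},{"tx":8,"ty":34,"tz":7,"turn":0},{"tx":8,"ty":46,"tz":7,"turn":0}]';python3 - <<'E'
from h import *
st();s=ctrl.get_state();p=s["position"]
im,W=cloud("wrist"); cv2.imwrite("pics/w4.png",im[:,:,::-1]); np.save("W4.npy",W)
P=W.reshape(-1,3); m=(abs(P[:,1]-p[1])<.019)&(abs(P[:,0]-p[0]+.013)<.015)&(P[:,2]>p[2]-.15)&(P[:,2]<p[2]+.06)
Q=P[m]; A=np.c_[Q[:,2]-p[2],Q[:,1]-p[1],np.ones(len(Q))]
for _ in range(4):
    c=np.linalg.lstsq(A,Q[:,0]-p[0],rcond=None)[0]; r=Q[:,0]-p[0]-A@c; k=abs(r)<.003; A,Q=A[k],Q[k]
print("face",c,np.degrees(c[:2]),len(Q),(Q.min(0)-p).round(4))
# channel profile
V=P[(P[:,0]>.46)&(P[:,0]<.56)&(P[:,2]<.07)]
print(len(V))
for y in(-.22,-.2,-.19,-.18,-.1,-.09,-.08,-.07,-.06):
    q=V[abs(V[:,1]-y)<.003]; w=q[(q[:,2]>.033)&(q[:,2]<.043)]; 
    print(y,len(q),np.round(np.percentile(w[:,0],[2,25,50,75,98]),4) if len(w)>10 else '')
E
```

```text
time: 16.68
position: [0.5107, -0.1395, 0.1411]
tool_rot: [0.023, 2.443, -0.011]
ft_force: [-0.2, -0.2, -2.3]
grip_width: 0.501
grip_force: 40.0
t 16.68 p [ 0.5107 -0.1395  0.1411] 
x [-0.766  0.014 -0.643] y [ 0.019  1.    -0.002] z [ 0.643 -0.014 -0.766] 
F [-0.2 -0.2 -2.3] T [ 0.04  1.23 -0.03] w 43.6 gf 40.0 q [ 0.58 -0.3  -0.18  2.41 -0.7   0.45  2.49]
face [-0.02812365  0.02954819 -0.01437185] [-1.61136642  1.6929868 ] 15256 [-0.0178 -0.019  -0.1429]
72911
-0.22 1017 [0.5062 0.5074 0.5101 0.5432 0.5483]
-0.2 1348 [0.5065 0.5076 0.5101 0.5136 0.5147]
-0.19 1392 [0.5068 0.5079 0.5105 0.514  0.5148]
-0.18 1293 [0.5072 0.5081 0.5104 0.5141 0.5152]
-0.1 1247 [0.5091 0.5104 0.514  0.546  0.5503]
-0.09 1242 [0.5095 0.5106 0.5145 0.5464 0.5507]
-0.08 1250 [0.5098 0.5109 0.5144 0.5468 0.5506]
-0.07 1259 [0.5101 0.5113 0.5149 0.5471 0.5524]
-0.06 1259 [0.5103 0.5115 0.5152 0.5475 0.5523]
```

View pics/w4.png

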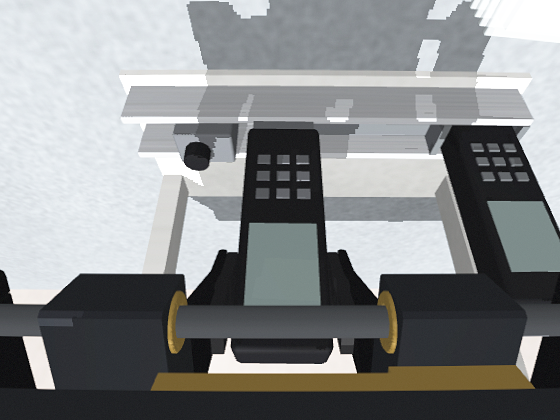

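The picture shows the tester at (283,200) just in front of the channel, the block's knob at (197,155), and the neighbour well to the right at (495,200). I move forward over the channel and check where the block's face lies.

```bash
python3 -m crank '[{"tx":-5,"ty":1,"tz":4,"turn":0},{"tx":-10,"ty":2,"tz":8,"turn":0},{"tx":-15,"ty":2,"tz":12,"turn":0},{"tx":-15,"ty":2,"tz":12,"turn":0}]';python3 - <<'E'
from h import *
st()
P=np.load("W4.npy").reshape(-1,3)
b=P[(P[:,2]>.044)&(P[:,2]<.053)&(P[:,0]>.52)&(P[:,0]<.54)&(P[:,1]<-.155)]; print("block y",np.percentile(b[:,1],[1,5,95,99]).round(4),len(b))
b=P[(P[:,2]>.017)&(P[:,2]<.025)&(P[:,0]>.522)&(P[:,0]<.538)]; print("strip y",np.percentile(b[:,1],[1,5,95,99]).round(4),len(b))
go([.530,-.137,.119])
E
```

```text
time: 17.23
position: [0.5313, -0.1384, 0.1431]
tool_rot: [0.022, 2.441, -0.01]
ft_force: [-0.5, -0.2, -3.1]
grip_width: 0.501
grip_force: 40.0
t 17.23 p [ 0.5313 -0.1384  0.1431] 
x [-0.765  0.014 -0.644] y [ 0.019  1.    -0.002] z [ 0.644 -0.013 -0.765] 
F [-0.5 -0.2 -3.1] T [ 0.03  1.29 -0.01] w 43.6 gf 40.0 q [ 0.58 -0.26 -0.2   2.38 -0.69  0.43  2.47]
block y [-0.213  -0.2118 -0.1751 -0.1744] 710
strip y [-0.1746 -0.1146 -0.0315 -0.0293] 493
shift [16.5  1.4 17.6] pos [ 0.5313 -0.1384  0.1431] t 17.23
```

```bash
python3 -m crank '[{"tx":3,"ty":0,"tz":3,"turn":0},{"tx":6,"ty":1,"tz":7,"turn":0},{"tx":10,"ty":1,"tz":10,"turn":0},{"tx":10,"ty":1,"tz":10,"turn":0}]';python3 -c "
from h import *
st()";python3 -m crank '[{"tx":2,"ty":0,"tz":2,"turn":0},{"tx":4,"ty":0,"tz":4,"turn":0},{"tx":6,"ty":0,"tz":6,"turn":0},{"tx":6,"ty":0,"tz":6,"turn":0}]';python3 -c "
from h import *
st();go([.530,-.1515,.119])"
```

```text
time: 17.73
position: [0.5289, -0.1369, 0.1279]
tool_rot: [0.023, 2.443, -0.009]
ft_force: [0.1, -0.1, -2.7]
grip_width: 0.498
grip_force: 40.0
t 17.73 p [ 0.5289 -0.1369  0.1279] 
x [-0.766  0.014 -0.643] y [ 0.019  1.    -0.001] z [ 0.643 -0.013 -0.766] 
F [ 0.1 -0.1 -2.7] T [0.05 1.25 0.03] w 43.4 gf 40.0 q [ 0.56 -0.24 -0.19  2.4  -0.73  0.39  2.51]
time: 18.23
position: [0.5286, -0.137, 0.12]
tool_rot: [0.022, 2.442, -0.01]
ft_force: [-0.2, -0.1, -2.5]
grip_width: 0.503
grip_force: 40.0
t 18.23 p [ 0.5286 -0.137   0.12  ] 
x [-0.765  0.014 -0.644] y [ 0.019  1.    -0.001] z [ 0.644 -0.013 -0.765] 
F [-0.2 -0.1 -2.5] T [0.05 1.28 0.03] w 43.8 gf 40.0 q [ 0.55 -0.22 -0.18  2.41 -0.76  0.37  2.54]
shift [ -0.6 -14.5   1.8] pos [ 0.5286 -0.137   0.12  ] t 18.23
```

```bash
python3 -m crank '[{"tx":0,"ty":-2,"tz":0,"turn":0},{"tx":0,"ty":-4,"tz":0,"turn":0},{"tx":0,"ty":-6,"tz":0,"turn":0},{"tx":0,"ty":-8,"tz":0,"turn":0},{"tx":0,"ty":-9,"tz":0,"turn":0}]';python3 -m crank '[{"tx":0,"ty":-1,"tz":0,"turn":0},{"tx":0,"ty":-2,"tz":0,"turn":0},{"tx":0,"ty":-2,"tz":0,"turn":0}]';python3 -c "
from h import *
st()"
```

```text
time: 18.85
position: [0.5286, -0.1464, 0.1204]
tool_rot: [0.023, 2.442, -0.01]
ft_force: [0.4, 0.9, -3.6]
grip_width: 0.499
grip_force: 40.0
time: 19.23
position: [0.5286, -0.1482, 0.1204]
tool_rot: [0.022, 2.442, -0.01]
ft_force: [-0.1, -0.9, -2.6]
grip_width: 0.505
grip_force: 40.0
t 19.23 p [ 0.5286 -0.1482  0.1204] 
x [-0.765  0.014 -0.644] y [ 0.019  1.    -0.001] z [ 0.644 -0.013 -0.765] 
F [-0.1 -0.9 -2.6] T [ 0.06  1.26 -0.01] w 44.0 gf 40.0 q [ 0.54 -0.21 -0.15  2.4  -0.77  0.38  2.58]
```

```bash
for i in 1 ; do python3 -m crank '[{"tx":0,"ty":-1,"tz":0,"turn":0},{"tx":0,"ty":-1,"tz":0,"turn":0}]'; python3 -m crank '[{"tx":0,"ty":-1,"tz":0,"turn":0},{"tx":0,"ty":-1,"tz":0,"turn":0}]'; python3 -m crank '[{"tx":0,"ty":-1,"tz":0,"turn":0},{"tx":0,"ty":-1,"tz":0,"turn":0}]';done
```

```text
time: 19.48
position: [0.5286, -0.1493, 0.1204]
tool_rot: [0.023, 2.441, -0.01]
ft_force: [0.8, -0.2, -2.5]
grip_width: 0.5
grip_force: 40.0
time: 19.73
position: [0.5286, -0.1502, 0.1204]
tool_rot: [0.022, 2.441, -0.01]
ft_force: [-1.5, -0.1, -3.3]
grip_width: 0.505
grip_force: 40.0
time: 19.98
position: [0.5286, -0.1513, 0.1205]
tool_rot: [0.022, 2.441, -0.01]
ft_force: [0.2, 0.2, -2.9]
grip_width: 0.502
grip_force: 40.0
```

```bash
python3 -m crank '[{"tx":0,"ty":-1,"tz":0,"turn":0},{"tx":0,"ty":-1,"tz":0,"turn":0}]'; python3 -m crank '[{"tx":0,"ty":-1,"tz":0,"turn":0},{"tx":0,"ty":-1,"tz":0,"turn":0}]'
```

```text
time: 20.23
position: [0.5285, -0.1523, 0.1204]
tool_rot: [0.023, 2.442, -0.01]
ft_force: [0.9, -0.6, -3.2]
grip_width: 0.497
grip_force: 40.0
time: 20.48
position: [0.5285, -0.1527, 0.1204]
tool_rot: [0.022, 2.442, -0.009]
ft_force: [0.7, 1.4, -2.0]
grip_width: 0.503
grip_force: 40.0
```

```bash
python3 -m crank '[{"tx":0,"ty":-1,"tz":0,"turn":0},{"tx":0,"ty":-1,"tz":0,"turn":0}]'; python3 -c "
from h import *
st()"
```

```text
time: 20.72
position: [0.5286, -0.153, 0.1204]
tool_rot: [0.021, 2.442, -0.008]
ft_force: [-0.7, 4.9, -0.2]
grip_width: 0.498
grip_force: 40.0
t 20.73 p [ 0.5286 -0.153   0.1204] 
x [-0.765  0.013 -0.644] y [ 0.017  1.    -0.   ] z [ 0.644 -0.011 -0.765] 
F [-0.7  4.9 -0.2] T [1.25 1.02 0.8 ] w 43.3 gf 40.0 q [ 0.54 -0.2  -0.13  2.39 -0.78  0.39  2.6 ]
```

Contact with the end block shows at TCP y ≈ -0.1527 (4.9 N). I back off to about -0.150 and lower.

```bash
python3 -m crank '[{"tx":0,"ty":2,"tz":0,"turn":0},{"tx":0,"ty":4,"tz":0,"turn":0},{"tx":0,"ty":4,"tz":0,"turn":0},{"tx":0,"ty":4,"tz":0,"turn":0}]'; python3 -m crank '[{"tx":1.5,"ty":0,"tz":1.5,"turn":0},{"tx":3,"ty":0,"tz":3.5,"turn":0},{"tx":4.5,"ty":0,"tz":5,"turn":0},{"tx":5.2,"ty":0,"tz":6,"turn":0},{"tx":5.2,"ty":0,"tz":6,"turn":0}]';python3 -c "
from h import *
st()"
```

```text
time: 21.22
position: [0.5285, -0.1507, 0.1204]
tool_rot: [0.023, 2.441, -0.011]
ft_force: [-0.2, 0.3, -3.1]
grip_width: 0.503
grip_force: 40.0
time: 21.85
position: [0.5284, -0.15, 0.1123]
tool_rot: [0.022, 2.442, -0.01]
ft_force: [0.6, 0.7, -2.6]
grip_width: 0.501
grip_force: 40.0
t 21.85 p [ 0.5284 -0.15    0.1123] 
x [-0.765  0.013 -0.644] y [ 0.019  1.    -0.001] z [ 0.644 -0.013 -0.765] 
F [ 0.6  0.7 -2.6] T [0.02 1.23 0.01] w 43.6 gf 40.0 q [ 0.52 -0.19 -0.12  2.41 -0.8   0.37  2.62]
```

```bash
python3 -m crank '[{"tx":0.7,"ty":0,"tz":0.8,"turn":0},{"tx":1.3,"ty":0,"tz":1.5,"turn":0},{"tx":2,"ty":0,"tz":2.3,"turn":0},{"tx":2.6,"ty":0,"tz":3,"turn":0},{"tx":2.6,"ty":0,"tz":3,"turn":0}]';python3 -m crank '[{"tx":0.7,"ty":0,"tz":0.8,"turn":0},{"tx":1.3,"ty":0,"tz":1.5,"turn":0},{"tx":2,"ty":0,"tz":2.3,"turn":0},{"tx":2,"ty":0,"tz":2.3,"turn":0}]';python3 -c "
from h import *
st()"
```

```text
time: 22.48
position: [0.5283, -0.1501, 0.1083]
tool_rot: [0.022, 2.442, -0.01]
ft_force: [-0.6, 0.3, -3.0]
grip_width: 0.503
grip_force: 40.0
time: 22.98
position: [0.5283, -0.1501, 0.1053]
tool_rot: [0.022, 2.442, -0.01]
ft_force: [-0.1, 0.1, -2.0]
grip_width: 0.504
grip_force: 40.0
t 22.98 p [ 0.5283 -0.1501  0.1053] 
x [-0.765  0.013 -0.644] y [ 0.019  1.    -0.001] z [ 0.644 -0.013 -0.765] 
F [-0.1  0.1 -2. ] T [0.01 1.16 0.04] w 43.8 gf 40.0 q [ 0.49 -0.18 -0.09  2.41 -0.82  0.35  2.64]
```

```bash
python3 -m crank '[{"tx":0.7,"ty":0,"tz":0.8,"turn":0},{"tx":1.3,"ty":0,"tz":1.5,"turn":0},{"tx":1.3,"ty":0,"tz":1.5,"turn":0}]';python3 -m crank '[{"tx":0.7,"ty":0,"tz":0.8,"turn":0},{"tx":1.3,"ty":0,"tz":1.5,"turn":0},{"tx":1.3,"ty":0,"tz":1.5,"turn":0}]';python3 -c "
from h import *
st()"
```

```text
time: 23.35
position: [0.5282, -0.1501, 0.1033]
tool_rot: [0.022, 2.442, -0.01]
ft_force: [-0.5, -0.4, -2.2]
grip_width: 0.501
grip_force: 40.0
time: 23.72
position: [0.5282, -0.1501, 0.1013]
tool_rot: [0.022, 2.442, -0.01]
ft_force: [0.2, 0.8, -3.0]
grip_width: 0.502
grip_force: 40.0
t 23.73 p [ 0.5282 -0.1501  0.1013] 
x [-0.765  0.013 -0.644] y [ 0.019  1.    -0.001] z [ 0.644 -0.013 -0.765] 
F [ 0.2  0.8 -3. ] T [ 0.05  1.23 -0.  ] w 43.7 gf 40.0 q [ 0.45 -0.18 -0.06  2.42 -0.83  0.34  2.66]
```

In the pocket (below 20 mm). I continue in 1 mm steps until the floor is felt.

```bash
python3 -m crank '[{"tx":0.7,"ty":0,"tz":0.8,"turn":0},{"tx":0.7,"ty":0,"tz":0.8,"turn":0}]';python3 -m crank '[{"tx":0.7,"ty":0,"tz":0.8,"turn":0},{"tx":0.7,"ty":0,"tz":0.8,"turn":0}]';python3 -c "
from h import *
st()"
```

```text
time: 23.98
position: [0.5284, -0.1502, 0.1005]
tool_rot: [0.022, 2.441, -0.01]
ft_force: [-0.0, -0.2, -2.7]
grip_width: 0.5
grip_force: 40.0
time: 24.22
position: [0.529, -0.1503, 0.1004]
tool_rot: [0.022, 2.44, -0.011]
ft_force: [-1.5, 2.0, 3.6]
grip_width: 0.498
grip_force: 40.0
t 24.23 p [ 0.529  -0.1503  0.1004] 
x [-0.764  0.013 -0.645] y [ 0.019  1.    -0.002] z [ 0.645 -0.014 -0.764] 
F [-1.5  2.   3.6] T [0.28 0.78 0.07] w 43.3 gf 40.0 q [ 0.43 -0.17 -0.04  2.42 -0.83  0.33  2.66]
```

```bash
python3 -m crank '[{"tx":0,"ty":0,"tz":0,"turn":0},{"tx":0,"ty":0,"tz":0,"turn":0},{"tx":0,"ty":0,"tz":0,"turn":0}]' 48 10;python3 -m crank '[{"tx":0,"ty":0,"tz":0,"turn":0},{"tx":0,"ty":0,"tz":0,"turn":0},{"tx":0,"ty":0,"tz":0,"turn":0},{"tx":0,"ty":0,"tz":0,"turn":0},{"tx":0,"ty":0,"tz":0,"turn":0}]' 75;python3 - <<'E'
from h import *
st()
for c in("wrist","side"):
    im,W=cloud(c); cv2.imwrite(f"pics/{c}5.png",im[:,:,::-1]); np.save(f"W5{c}.npy",W)
    for q in("tester","neighbour"): print(c,q,[(np.round(r["xyz"],4).tolist(),round(r["confidence"],2)) for r in ctrl.mark_of(c,q)[:3]])
    P=W.reshape(-1,3)
    for nm,y0 in(("t",-.150),("n",0.0)):
        Q=P[(abs(P[:,1]-y0)<.03)&(P[:,0]>.495)&(P[:,0]<.54)&(P[:,2]>.06)&(P[:,2]<.17)]
        if len(Q)<50: continue
        A=np.c_[Q[:,2]-.008,Q[:,1]-y0,np.ones(len(Q))]
        for _ in range(4):
            k=np.linalg.lstsq(A,Q[:,0],rcond=None)[0]; r=Q[:,0]-A@k; g=abs(r)<.003; A,Q=A[g],Q[g]
        print(nm,k,len(Q),Q.min(0),Q.max(0))
E
```

```text
time: 24.6
position: [0.5282, -0.1504, 0.0993]
tool_rot: [0.023, 2.442, -0.011]
ft_force: [0.2, -0.6, -0.5]
grip_width: 0.551
grip_force: 0.0
time: 25.22
position: [0.5282, -0.1502, 0.0994]
tool_rot: [0.022, 2.442, -0.01]
ft_force: [0.1, -0.4, 0.8]
grip_width: 0.855
grip_force: 0.0
t 25.23 p [ 0.5282 -0.1502  0.0994] 
x [-0.765  0.013 -0.644] y [ 0.019  1.    -0.002] z [ 0.644 -0.013 -0.765] 
F [ 0.1 -0.4  0.8] T [-0.02  0.75  0.  ] w 74.4 gf 0.0 q [ 0.43 -0.17 -0.04  2.42 -0.83  0.33  2.66]
wrist tester []
wrist neighbour [([0.5316, -0.0008, 0.0202], 0.86), ([0.533, -0.1061, 0.0212], 0.35)]
t [-0.00119173  0.0293457   0.51600245] 12106 [ 0.51305107 -0.17142897  0.06000081] [ 0.51937093 -0.12741427  0.1486792 ]
n [-0.09914757 -0.43703388  0.523779  ] 1892 [ 0.51786046 -0.02300177  0.06000084] [0.53076709 0.00054677 0.11531565]
side tester []
side neighbour [([0.5328, -0.0032, 0.0173], 0.63)]
t [-0.03071625 -0.09122767  0.52966681] 113 [ 0.52186514 -0.17436644  0.06249696] [ 0.53243463 -0.1310235   0.14921139]
n [-0.00706467 -0.12042979  0.52793899] 131 [ 0.52299846 -0.02519888  0.06002901] [0.53320413 0.02042568 0.16348223]
```

View pics/wrist5.png

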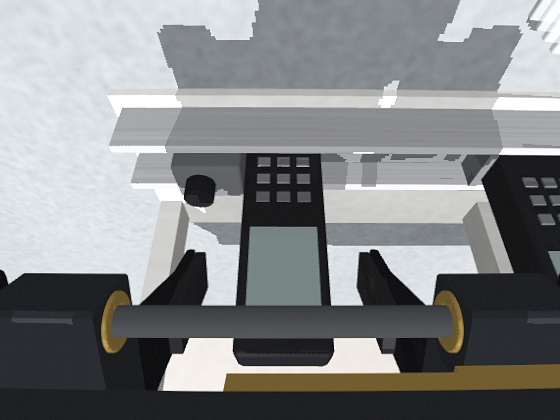

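The picture shows the tester released and upright beside the knobbed block at (200,190). Its top is at 148.7 mm, so the foot is on the 8 mm floor, with lean under 0.1°. Now the fingers back out to the front.

```bash
python3 -m crank '[{"tx":4,"ty":0,"tz":-5,"turn":0},{"tx":8,"ty":0,"tz":-10,"turn":0},{"tx":12,"ty":0,"tz":-15,"turn":0},{"tx":12,"ty":0,"tz":-15,"turn":0}]' 80;python3 -c "
from h import *
st()"
```

```text
time: 26.02
position: [0.5093, -0.1505, 0.1037]
tool_rot: [0.023, 2.441, -0.012]
ft_force: [0.3, -0.4, 0.4]
grip_width: 0.919
grip_force: 0.0
t 26.02 p [ 0.5093 -0.1505  0.1037] 
x [-0.765  0.014 -0.644] y [ 0.02   1.    -0.002] z [ 0.644 -0.015 -0.765] 
F [ 0.3 -0.4  0.4] T [ 0.06  0.78 -0.04] w 79.9 gf 0.0 q [ 0.54 -0.22 -0.12  2.45 -0.85  0.37  2.69]
```

```bash
python3 -m crank '[{"tx":0,"ty":0,"tz":-6,"turn":0},{"tx":0,"ty":0,"tz":-12,"turn":0},{"tx":0,"ty":0,"tz":-18,"turn":0},{"tx":0,"ty":0,"tz":-18,"turn":0}]';python3 -c "
from h import *
st()"
```

```text
time: 26.52
position: [0.4984, -0.1503, 0.1177]
tool_rot: [0.023, 2.442, -0.012]
ft_force: [-0.3, 0.5, -0.7]
grip_width: 0.916
grip_force: 0.0
t 26.52 p [ 0.4984 -0.1503  0.1177] 
x [-0.765  0.013 -0.644] y [ 0.019  1.    -0.002] z [ 0.644 -0.014 -0.765] 
F [-0.3  0.5 -0.7] T [0.06 0.86 0.01] w 79.7 gf 0.0 q [ 0.69 -0.28 -0.24  2.45 -0.86  0.44  2.69]
```

```bash
python3 -m crank '[{"tx":0,"ty":0,"tz":-5,"turn":0},{"tx":0,"ty":0,"tz":-10,"turn":0},{"tx":0,"ty":0,"tz":-15,"turn":0},{"tx":0,"ty":0,"tz":-20,"turn":0}]';python3 -c "
from h import *
st()"
```

```text
time: 27.02
position: [0.4916, -0.153, 0.1263]
tool_rot: [0.02, 2.443, -0.005]
ft_force: [-0.5, -0.9, 0.3]
grip_width: 0.918
grip_force: 0.0
t 27.02 p [ 0.4916 -0.153   0.1263] 
x [-0.766  0.013 -0.643] y [0.016 1.    0.001] z [ 0.643 -0.009 -0.766] 
F [-0.5 -0.9  0.3] T [0.01 0.76 0.01] w 79.9 gf 0.0 q [ 0.62 -0.3  -0.15  2.45 -0.8   0.47  2.65]
```

```bash
python3 -m crank '[{"tx":-1,"ty":0,"tz":-6,"turn":0},{"tx":-2,"ty":0,"tz":-12,"turn":0},{"tx":-3,"ty":0,"tz":-20,"turn":0},{"tx":-4,"ty":0,"tz":-28,"turn":0},{"tx":-4,"ty":0,"tz":-28,"turn":0}]';python3 -c "
from h import *
st()"
```

```text
time: 27.65
position: [0.4922, -0.1634, 0.1391]
tool_rot: [0.018, 2.447, 0.005]
ft_force: [0.1, 0.0, -0.5]
grip_width: 0.92
grip_force: 0.0
t 27.65 p [ 0.4922 -0.1634  0.1391] 
x [-0.769  0.014 -0.64 ] y [0.011 1.    0.008] z [ 0.64  -0.001 -0.769] 
F [ 0.1  0.  -0.5] T [ 0.    0.75 -0.01] w 80.0 gf 0.0 q [ 0.7  -0.3  -0.18  2.42 -0.8   0.53  2.66]
```

```bash
python3 -m crank '[{"tx":0,"ty":-8,"tz":-5,"turn":0},{"tx":0,"ty":-16,"tz":-10,"turn":0},{"tx":0,"ty":-25,"tz":-15,"turn":0},{"tx":0,"ty":-35,"tz":-20,"turn":0},{"tx":0,"ty":-45,"tz":-25,"turn":0}]';python3 -c "
from h import *
st()"
```

```text
time: 28.28
position: [0.4754, -0.2086, 0.1579]
tool_rot: [0.017, 2.448, 0.006]
ft_force: [0.2, -0.8, -0.2]
grip_width: 0.916
grip_force: 0.0
t 28.27 p [ 0.4754 -0.2086  0.1579] 
x [-0.769  0.014 -0.639] y [0.011 1.    0.009] z [ 0.639 -0.    -0.769] 
F [ 0.2 -0.8 -0.2] T [0.02 0.77 0.01] w 79.7 gf 0.0 q [ 0.58 -0.3   0.06  2.37 -0.7   0.6   2.69]
```

Clear now. I move away further and check the final scene.

```bash
python3 -m crank '[{"tx":0,"ty":-25,"tz":-10,"turn":0},{"tx":-5,"ty":-55,"tz":-20,"turn":0},{"tx":-15,"ty":-85,"tz":-30,"turn":0},{"tx":-30,"ty":-105,"tz":-45,"turn":0},{"tx":-30,"ty":-105,"tz":-45,"turn":0}]';python3 - <<'E'
from h import *
st()
for c in("top","side"):
    im,W=cloud(c); cv2.imwrite(f"pics/{c}6.png",im[:,:,::-1])
    for q in("tester","neighbour","trays","adapter"): print(c,q,[(np.round(r["xyz"],4).tolist(),round(r["confidence"],2)) for r in ctrl.mark_of(c,q)[:3]])
b=cv2.imread("pics/side6.png")[120:330,210:410]; cv2.imwrite("pics/s6.png",cv2.resize(b,None,fx=2.7,fy=2.7))
E
```

```text
time: 28.9
position: [0.4695, -0.3155, 0.2125]
tool_rot: [0.018, 2.445, 0.002]
ft_force: [-0.2, 0.1, -0.3]
grip_width: 0.919
grip_force: 0.0
t 28.9 p [ 0.4695 -0.3155  0.2125] 
x [-0.767  0.014 -0.641] y [0.013 1.    0.007] z [ 0.641 -0.003 -0.767] 
F [-0.2  0.1 -0.3] T [0.04 0.81 0.07] w 80.0 gf 0.0 q [ 0.18 -0.26  0.62  2.18 -0.52  0.74  2.69]
top tester []
top neighbour [([0.531, -0.0001, 0.0193], 0.61)]
top trays [([0.4291, 0.0247, -0.0021], 0.92)]
top adapter [([0.4338, -0.3698, 0.0034], 0.76)]
side tester [([0.5269, -0.1517, 0.0043], 0.73)]
side neighbour [([0.5383, -0.0037, 0.0199], 0.71)]
side trays []
side adapter [([0.4284, -0.3693, 0.0005], 0.64)]
```

View pics/s6.png

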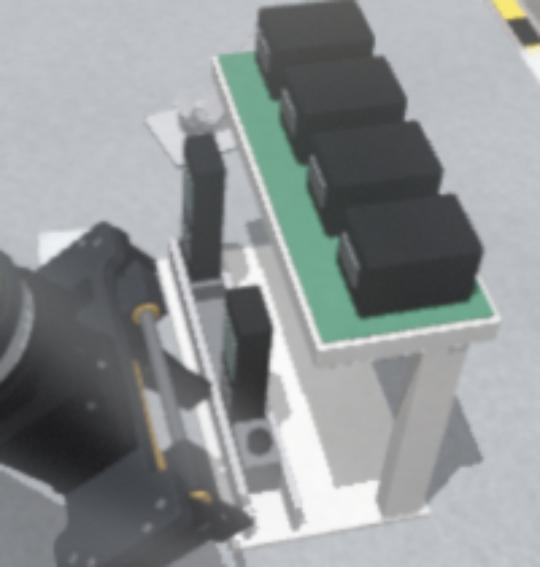

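The picture shows the tester upright in the shoe's pocket, crop (247,350), against the knobbed block at (258,440). The neighbour is untouched at (203,200) and the gripper is free in front.

```bash
python3 -c "
from bench import ctrl
print(ctrl.close_job())"
```

```text
the job is handed in; nothing more can be done
None
```

The tester stands upright, fully down in the charging shoe's pocket. The highest contact force I read while feeling for the shoe was about 5 N. The pictures show the neighbour, trays and adapter where they were, and the job was handed in at about 29 s; no verdict came back.

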